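# Uncap an absorber canister and slide it home in its dock

### The job

Lift the loose cap off the absorber canister and lay it in the shallow tray. Then slide the canister across the worktop, always standing and never lifted, through the open mouth of the dock's ring until it is fully home against the back of the ring. Leave the vial, the connector and the steel bowl where they are.

Things in the scene. Friction and masses are not known exactly. Their poses are not given: they have to be found in the camera images.
- canister: Upright grey plastic drum with black end bands, 92 mm in diameter and 80 mm tall (too wide to grasp), about 0.6 kg, standing on the worktop. In the middle of its flat top is a black neck 40 mm in diameter and 10 mm tall, hidden under the cap at first. Origin: centre of the underside; z up along its axis.
- cap: Loose white round cap, 60 mm in diameter, 18 mm tall, resting on the canister's flat top around its neck (underside 80 mm above the worktop); not screwed. On it a straight grip bar, 44 mm long along the cap's x, 12 mm thick along its y, from 18 to 42 mm above the underside. Origin: centre of the underside; z up.
- dock: Fixed aluminium ring standing on the worktop, no floor, 96 mm inside, wall 8 mm thick, 35 mm high. Closed on +x; on -x it is open, flaring from x = -12 mm to a mouth 125 mm wide at x = -43 mm. A black block (120 mm wide, x = 58 to 108 mm, up to 105 mm high) stands behind. Origin: ring centre at worktop level; -x points out of the mouth. Home: canister origin here or up to 2 mm to +x.
- tray: Fixed shallow aluminium tray, 130 mm (its x) by 170 mm (its y), 25 mm high, walls and floor 4 mm thick. Origin: centre of its underside on the worktop.
- vial: Bystander: small vial with a metal cap, 30 mm in diameter, 55 mm tall, standing. Origin: centre of underside.
- connector: Bystander: clear plastic tee connector, 70 mm long along x, 24 mm wide, with a stub up to 50 mm high. Origin: centre of underside.
- bowl: Bystander: steel bowl, 100 mm in diameter, 45 mm high. Origin: centre of underside.
Mind the look-alikes: they are no part of the job. Several things have the shape of the cap; the one meant has the colours described above. There is more than one size of the tray; the job needs the larger.

How it is judged:
By the outcome, as a careful person would: the job done as asked, in the order asked, and still so for the second after the job is handed in, with the robot touching nothing.
It also fails if it takes over 59 s, if anything falls off the work surface, if the arm or the gripper's body presses on something with over 40 N, if the wrist force passes 120 N, or if a joint passes its speed limit or range.

### The arm

A 6-joint arm with a two-finger parallel gripper is mounted at the origin on the work surface. World frame = base frame: x ahead of the robot, y to its left, z up, the work surface at z = 0. Lengths are in mm, angles in rad, forces in N, time in s.
With the tool pointing down it reaches from about 325 to 900 mm from the base axis. Payload 3.5 kg.
Tool frame: the origin (TCP) lies midway between the tips of the shut fingers; the grasp point (between the pads) lies 19 mm behind it; z points along the fingers, y is the line along which they close (so a half turn about z gives the same grasp; the last joint's range is limited). The gripper opens to 85 mm and grips with 20 to 120 N. Pads are 22 mm wide; open, the fingers measure 114 mm over their backs; the gripper's body (76 mm by 85 mm) begins 54 mm behind the grasp point. The pads swing forward as they close: fully open they stand 13 mm farther back than shut.
Start: joints at [-1.261, 0.276, -0.026, 1.268, 0, 1.467], TCP at [250.723, -572.503, 231.313] pointing down, gripper open.
Joint ranges: [-3.12, 3.12], [-0.85, 1.88], [-1.08, 1.24], [-1.95, 2.15], [-1.57, 1.53], [-3.14, 3.14]. Speed limits (rad/s): [2.57, 2.57, 3.14, 3.14, 3.14, 3.14].

### API

Orientations are given as a rotation vector (axis times angle).
In Python, from station import ctrl gives the robot as it stands.
- The arm moves only by the tool arm_command, never from a script. Its argument "deltas" is a list that holds one entry, the list of rows, each a list of 7 numbers: the shift along the tool's x, y, z in m, then the turn, a rotation vector about the tool's x, y, z in rad, then the closure, from 0 (fully open) to 1 (shut). A call has 1 to 5 rows; each row shifts and turns the commanded pose from where the row before left it, along the tool's axes as they then stand; what a row does not reach is not made up. A row lasts 1/8 s, in which the tool goes at most 62.5 mm and 10.7 degrees, less where a joint would pass 70% of its speed; a pose out of reach is approached as far as the arm can. A call is refused whole if a number of a shift passes 0.0625 or a number of a turn 0.188, either way. A call with a gripper value outside its range is refused whole. The fingers move at their own pace and stop on an object; "newtons" is the grip in N (left out, the last holds). Time passes only in rows, so rows that do not move let the fingers close. It gives the time, the measured TCP pose, the force, the opening and the grip force at its end, in the units of the state.
- ctrl.get_state(): the state, without advancing time (a new reading comes with each control period).
- ctrl.grab_frame(name): name is "scene" or "top"; returns a dict with "color" (384x512x3 uint8, blue, green, red), "K" (3x3 intrinsics, pixels), "R" (3x3) and "t" (3): a world point X has camera coordinates R X + t. Camera axes: x right, y down, z forward; pixel columns grow to the right and rows downward; lengths in mm; the calibration is good to about 2 mm. A picture is of the moment at which its call begins. There is no depth.
- ctrl.job_done(): hands the job in; it is judged then, once.
The state is a dict: "t": time; "q": joint angles; "joint_vel": joint speeds; "joint_efforts": joint torques, N m; "ee_pos": TCP position; "tcp_rot": TCP orientation; "contact_force": force on the tool from outside, world axes, zero at the start; "wrist_torque": the same for the moment, N m; "opening": opening from 0.0 (shut) to 1.0 (fully open); "grip_force": force on a finger pad.
Only numpy, scipy, OpenCV 4.12 (cv2) and the standard library are available. Lean on these libraries where they do the work, as an engineer would, in place of code of your own. Each camera call takes 0.05 s, during which the arm holds its last target. There are 200 camera calls.

## Working session

There is one attempt and no reset: what is moved stays moved. The work goes in short steps, Python scripts to look and compute and a tool call to move; the robot and the scene stay as the last step left them, time stands still between calls to the robot, and variables do not carry over. Pictures are saved under pics/ and viewed, at most 10 in all, crops included, and the job is handed in when it is done.

Besides the shell and the picture viewer there is one more tool, called after ">>>" as name(argument=value, ...), one argument or row to a line, values as JSON. arm_command: Moves the arm, as the interface text tells. Its arguments: {"type":"object","properties":{"deltas":{"type":"array","items":{"type":"array","items":{"type":"array","items":{"type":"number"}}}},"newtons":{"type":"number"}},"required":["deltas"]}

```bash
mkdir -p pics; cat > h.py <<'E'
import numpy as np, cv2
from station import ctrl
def cast(f,u,v,z):
    K,R,t=map(np.array,(f["K"],f["R"],f["t"]))
    t=t.ravel(); c=-R.T@t; d=R.T@np.linalg.inv(K)@np.array([u,v,1.])
    return c+d*(z-c[2])/d[2]
def proj(f,X):
    p=np.array(f["K"])@(np.array(f["R"])@np.array(X,float)+np.array(f["t"]).ravel()); return p[:2]/p[2]
E
python3 - <<'E'
from h import *
import pickle
F={n:ctrl.grab_frame(n) for n in("scene","top")}
pickle.dump(F,open("f0.pkl","wb"))
for n,f in F.items():
    cv2.imwrite(f"pics/{n}0.png",cv2.resize(f["color"],(800,600),interpolation=cv2.INTER_CUBIC)); print(n,-np.array(f["R"]).T@np.array(f["t"]).ravel())
print(ctrl.get_state())
E
```

```text
scene [1339.05789023  504.0109802   783.69398793]
top [ 487.08324673 -133.49046511 1444.87168599]
{'t': 0.1, 'q': array([-1.26139447e+00,  2.77090389e-01, -2.77789222e-02,  1.26799959e+00,
       -3.20674867e-05,  1.46743760e+00]), 'joint_vel': array([-0.00028358, -0.0030602 ,  0.00308155,  0.00109942,  0.00170207,
        0.00016023]), 'joint_efforts': array([ 8.46124340e-05, -4.46711683e+01,  2.96127445e+01,  8.50891258e-03,
        3.31550211e-06, -1.29587733e-05]), 'ee_pos': array([ 250.49651071, -571.81464097,  230.23417224]), 'tcp_rot': array([-3.07291049e+00, -6.43348262e-01,  3.84656115e-04]), 'contact_force': array([-0.09965993,  0.01206043,  0.64738361]), 'wrist_torque': array([ 0.01567179,  0.0193422 , -0.02081241]), 'grip_force': 0.0, 'opening': 0.998909254370316}
```

View pics/scene0.png

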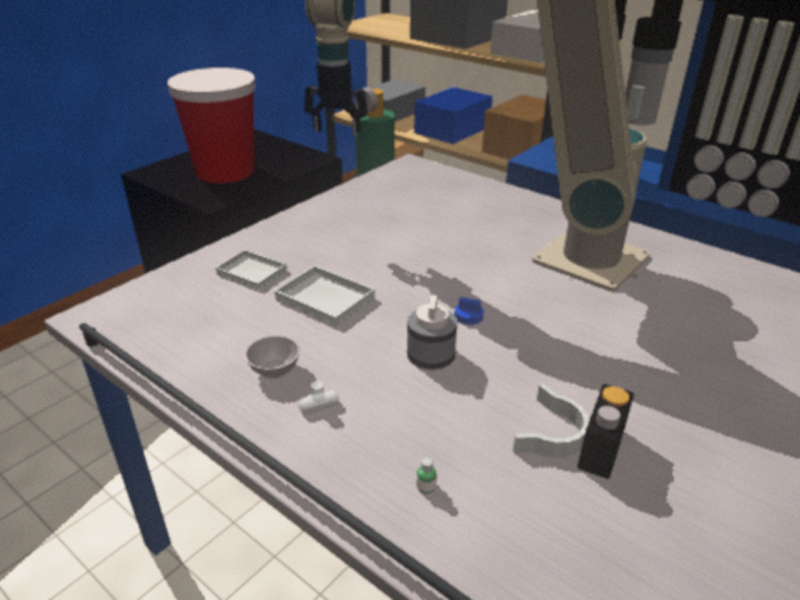

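View pics/top0.png

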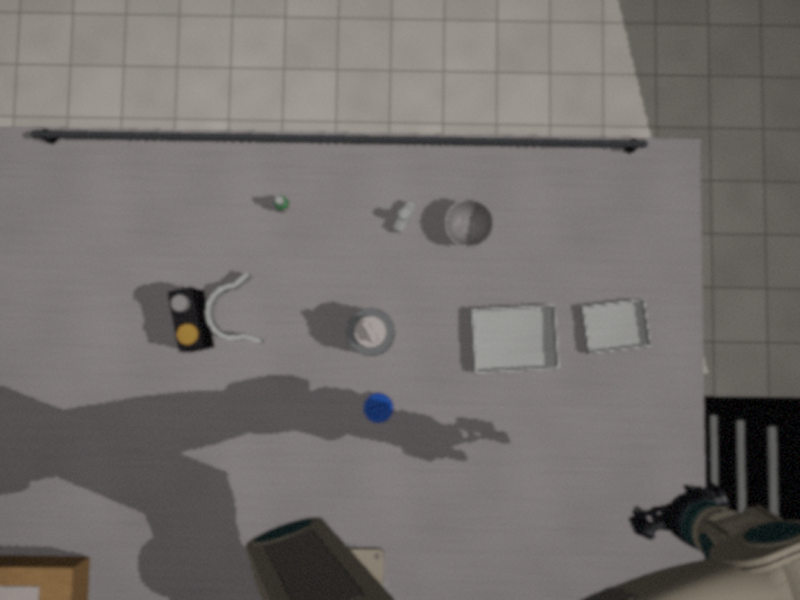

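The scene view shows the white-capped canister at (432,335), the blue look-alike at (469,310), the large tray at (325,293), and the dock at (560,425). The top view has the canister at (371,331), the large tray at (514,338), and the dock ring at (228,310) with its mouth to the right, tilted a little. The bystanders are well off the path.

```bash
python3 - <<'E'
from h import *
import pickle
F=pickle.load(open("f0.pkl","rb")); f=F["top"]; im=f["color"]
a=cv2.resize(im[185:240,205:270],None,fx=6,fy=6,interpolation=cv2.INTER_CUBIC)
b=cv2.resize(im[165:230,100:175],None,fx=5,fy=5,interpolation=cv2.INTER_CUBIC)
H=400
c=np.zeros((H,800,3),np.uint8); c[:a.shape[0],:a.shape[1]]=a; c[:b.shape[0],400:400+b.shape[1]]=b
cv2.imwrite("pics/crop0.png",c)
hsv=cv2.cvtColor(im,cv2.COLOR_BGR2HSV)
for n,u,v,z in [("cap barTop",371,331,122),("cap rim",371,331,98),("bowl",468,222,45),("conn",402,217,20),("vial",281,203,55),("blue",378,407,18),("tray",514,338,25),("dock",228,310,35)]:
    print(n,cast(f,u*.64,v*.64,z).round(),hsv[int(v*.64),int(u*.64)])
# tray corners
for u,v in[(471,309),(553,305),(558,368),(476,373)]: print("tray c",cast(f,u*.64,v*.64,25).round())
print(proj(f,[480,-133,0]),proj(f,[580,-133,0]))
E
```

```text
cap barTop [528. -74. 122.] [  9  16 161]
cap rim [529. -73.  98.] [  9  16 161]
bowl [ 752. -261.   45.] [174  10 123]
conn [ 765. -128.   20.] [ 50   5 143]
vial [782. 113.  55.] [ 36   9 139]
blue [380. -86.  18.] [111 181  96]
tray [ 522. -357.   25.] [ 30   7 151]
dock [569. 216.  35.] [  0  10 127]
tray c [ 579. -270.   25.]
tray c [ 589. -435.   25.]
tray c [ 463. -445.   25.]
tray c [ 451. -281.   25.]
[257.45291848 228.57300167] [257.91261114 197.21518925]
```

View pics/crop0.png

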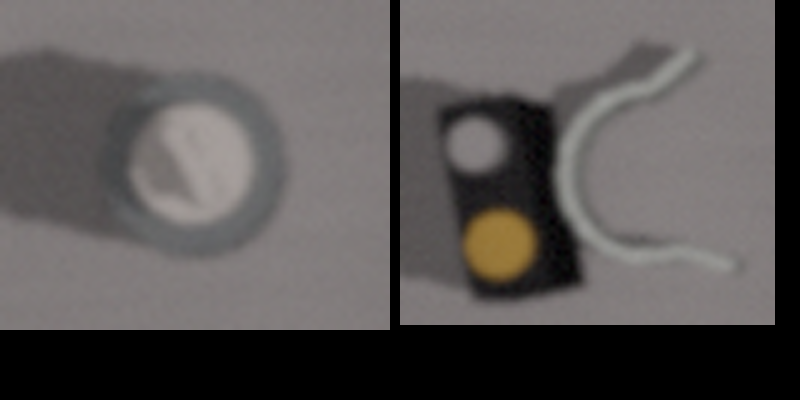

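The left crop shows the canister's cap disc at crop (191,162). The bar runs roughly down-right at about 24°, with its shadow to its left. The right crop shows the dock ring, with tips at crop (695,52) and (735,266).

```bash
python3 - <<'E'
from h import *
import pickle
F=pickle.load(open("f0.pkl","rb")); f=F["top"]; im=f["color"]
g=im[195:230,220:254].astype(float).mean(2); print(g.min(),g.max())
a=cv2.resize(np.clip((g-90)*2.2,0,255).astype(np.uint8),None,fx=11,fy=11,interpolation=cv2.INTER_CUBIC)
s=F["scene"]["color"][182:236,252:300].astype(float).mean(2)
b=cv2.resize(np.clip((s-20)*1.3,0,255).astype(np.uint8),None,fx=8,fy=8,interpolation=cv2.INTER_CUBIC)
c=np.zeros((440,790),np.uint8); c[:a.shape[0],:a.shape[1]]=a; c[:b.shape[0],400:400+b.shape[1]]=b
cv2.imwrite("pics/crop1.png",c)
# ring: greenish-light pixels
I=im.astype(int); sub=np.zeros(im.shape[:2],bool); sub[170:225,128:170]=1
m=sub&(I.min(2)>135)
n,l,st,_=cv2.connectedComponentsWithStats(m.astype(np.uint8)); k=1+st[1:,4].argmax(); vv,uu=np.nonzero(l==k)
P=np.array([cast(f,u,v,35)[:2] for u,v in zip(uu,vv)]); print(len(P),P.min(0),P.max(0))
from scipy.optimize import least_squares
ax=np.array([0,-1.]);c0=np.array([570,180.])
for _ in range(5):
    w=P[(P-c0)@ax<-0] if _ else P[P[:,1]>185]
    r=least_squares(lambda p:np.hypot(*(w-p).T)-52,c0,loss="soft_l1"); c0=r.x
    tipm=[]
    q=np.array([-ax[1],ax[0]])
    far=P[(P-c0)@ax>25]; L=far[(far-c0)@q>0]; Rr=far[(far-c0)@q<0]
    d=L[((L-c0)@ax).argsort()[-4:]].mean(0)+Rr[((Rr-c0)@ax).argsort()[-4:]].mean(0)-2*c0
    ax=d/np.linalg.norm(d)
print("dock",c0,"rms",r.fun.std(),len(w),"mouth dir",ax,np.degrees(np.arctan2(*ax[::-1])))
# canister cap: light pixels
m2=np.zeros(im.shape[:2],bool); m2[198:228,222:252]=1
for nm,lo,z in[("cap",140,98)]:
    mm=m2&(I.min(2)>lo); 
    pts=np.argwhere(mm)[:,::-1].astype(np.int32); (u,v),r=cv2.minEnclosingCircle(pts); print(nm,u,v,r,cast(f,u,v,z))
for u,v in[(160,108),(253,165),(191,162)]: print(cast(f,205+u/6-.5,185+v/6-.5,98))
for n,(u,v),z in[("canister top centre",(195,165),80)]: print(n,cast(f,205+u/6-.5,185+v/6-.5,z))
E
```

```text
69.66666666666667 160.0
139 [508.68011365 154.70699383] [642.74792973 256.64859517]
dock [567.86299791 205.06444404] rms nan 0 mouth dir [nan nan] nan
cap 236.8125 211.90625 9.171056747436523 [529.01263779 -70.94236398  98.        ]
[556.76555543 -53.63570354  98.        ]
[ 529.15845619 -100.24029911   98.        ]
[530.19951851 -69.49638361  98.        ]
canister top centre [529.29881608 -70.6762735   80.        ]<stdin>:23: RuntimeWarning: Mean of empty slice.
  ret = um.true_divide(
  ret = _var(a, axis=axis, dtype=dtype, out=out, ddof=ddof,
  arrmean = um.true_divide(arrmean, div, out=arrmean,
  ret = ret.dtype.type(ret / rcount)
```

View pics/crop1.png

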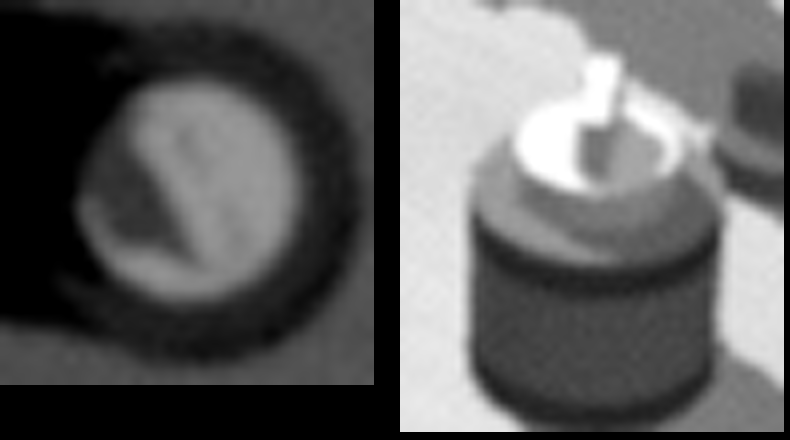

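The contrast crop puts the bar's edge from (132,140) to (195,265), so the bar lies about 27° from world +x. The scene view agrees, showing the bar nearly end-on. The cap centre is about (529,-71).

```bash
cat >> h.py <<'E'
from scipy.spatial.transform import Rotation as Ro
def go(xyz,ang,cmd=None):
    """tool-frame shift (mm) to world xyz and the tool-z turn putting tool x at world angle ang (deg)"""
    s=ctrl.get_state(); R=Ro.from_rotvec(s["tcp_rot"]).as_matrix()
    a=np.degrees(np.arctan2(R[1,0],R[0,0]))
    p=np.array(s["ee_pos"])
    print("t",s["t"],"pos",p.round(1),"ang",a.round(2),"open",round(s["opening"],3),"F",np.round(s["contact_force"],1),"tilt z",R[:,2].round(3))
    print("shift now-axes",(R.T@(np.array(xyz)-p)).round(1),"turn",np.radians(a-ang).round(4)); 
    t=np.radians(ang);R2=np.array([[np.cos(t),np.sin(t),0],[np.sin(t),-np.cos(t),0],[0,0,-1]])
    print("shift after-turn axes",(R2.T@(np.array(xyz)-p)).round(1))
E
python3 - <<'E'
from h import *
import pickle
F=pickle.load(open("f0.pkl","rb")); f=F["top"]
go([529,-71,150],27)
T=[cast(f,u,v,35)[:2] for u,v in((158.5,174.9),(166.5,217.7))]
print("tips",T,np.linalg.norm(T[0]-T[1]))
d=T[1]-T[0]; n=np.array([d[1],-d[0]])/np.linalg.norm(d); n=n if n[1]>0 else -n
print("dock +x",n,"centre",(T[0]+T[1])/2+n*43,np.degrees(np.arctan2(n[1],n[0])))
B=[cast(f,100+(u-400)/5-.5,165+v/5-.5,105)[:2] for u,v in((440,110),(552,95),(582,282),(475,298))]
print("block",np.round(B))
E
```

```text
t 0.1 pos [ 250.5 -571.8  230.2] ang 23.65 open 0.999 F [-0.1  0.   0.6] tilt z [-0.001  0.002 -1.   ]
shift now-axes [ 456.  -346.9   81. ] turn -0.0585
shift after-turn axes [ 475.5 -319.8   80.2]
tips [array([643.1320463 , 178.93035701]), array([509.81245941, 150.07792787])] 136.405919650107
dock +x [-0.21151889  0.97737391] centre [567.37694045 206.53122053] 102.21137812492219
block [[599. 313.]
 [608. 247.]
 [498. 226.]
 [488. 289.]]
```

>>> arm_command(
  deltas=[
    [[0,0,0,0,0,-0.058,0],[0.03,-0.02,0,0,0,0,0],[0.046,-0.031,0,0,0,0,0],[0.046,-0.031,0,0,0,0,0],[0.046,-0.031,0.005,0,0,0,0]],
  ],
)

```text
t: 0.72
ee_pos: [349.8, -394.1, 226.2]
tcp_rot: [3.055, 0.732, 0.001]
contact_force: [1.3, -0.3, -0.8]
opening: 0.996
grip_force: 0.0
```

>>> arm_command(
  deltas=[
    [[0.046,-0.031,0.005,0,0,0,0],[0.046,-0.031,0.01,0,0,0,0],[0.046,-0.031,0.01,0,0,0,0],[0.046,-0.031,0.01,0,0,0,0],[0.046,-0.031,0.01,0,0,0,0]],
  ],
)

```text
t: 1.35
ee_pos: [484.2, -151.4, 180.7]
tcp_rot: [-3.055, -0.733, 0.0]
contact_force: [0.8, -0.6, -0.2]
opening: 0.997
grip_force: 0.0
```

>>> arm_command(
  deltas=[
    [[0.04,-0.027,0.01,0,0,0,0],[0.02,-0.012,0,0,0,0,0],[0,0,0,0,0,0,0.5]],
  ],
)

```text
t: 1.72
ee_pos: [519.8, -89.7, 170.7]
tcp_rot: [-3.053, -0.737, 0.002]
contact_force: [0.1, -0.0, 0.2]
opening: 0.818
grip_force: 0.0
```

```bash
python3 - <<'E'
from h import *
go([529,-71,150],27)
f=ctrl.grab_frame("scene");im=f["color"]
p=proj(f,[529,-71,110]);print(p)
u,v=p.astype(int);c=im[v-60:v+60,u-80:u+80]
cv2.imwrite("pics/s1.png",cv2.resize(c,(800,600),interpolation=cv2.INTER_CUBIC))
E
```

```text
t 1.725 pos [519.8 -89.7 170.7] ang 27.15 open 0.818 F [ 0.1 -0.   0.2] tilt z [-0.001  0.    -1.   ]
shift now-axes [ 16.8 -12.4  20.7] turn 0.0026
shift after-turn axes [ 16.7 -12.5  20.7]
[277.72066031 195.08001509]
```

View pics/s1.png

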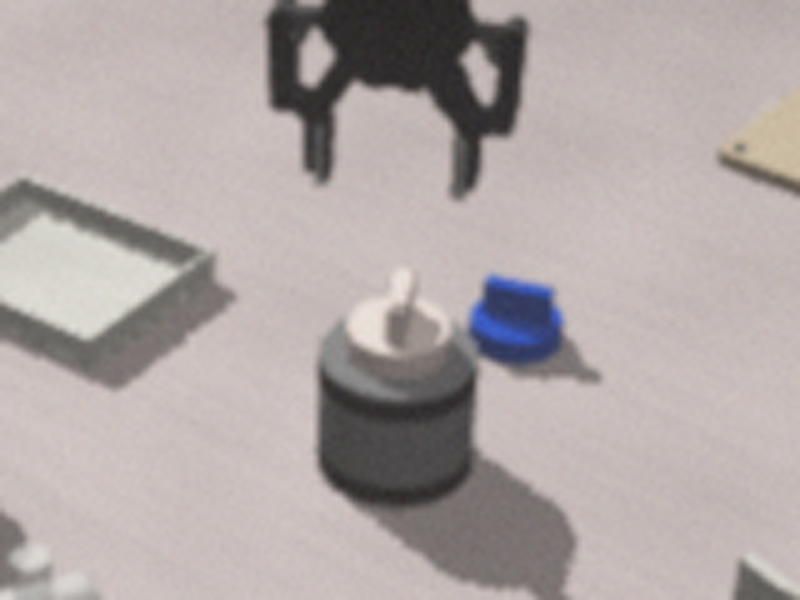

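The view shows the open fingers above and behind the capped canister (crop (400,300)), with the bar at (403,290) where it was predicted. The blue cap at (515,315) is clear of the path.

>>> arm_command(
  deltas=[
    [[0.017,-0.0125,0,0,0,0,0.5],[0,0,0.025,0,0,0,0.5],[0,0,0.025,0,0,0,0.5],[0,0,0.017,0,0,0,0.5],[0,0,0,0,0,0,0.5]],
  ],
  newtons=35,
)

```text
t: 2.4
ee_pos: [527.4, -72.7, 102.9]
tcp_rot: [-3.054, -0.731, 0.005]
contact_force: [0.3, -0.1, -0.1]
opening: 0.499
grip_force: 0.0
```

```bash
python3 - <<'E'
from h import *
go([529,-71,102],27)
E
```

```text
t 2.4 pos [527.4 -72.7 102.9] ang 26.9 open 0.499 F [ 0.3 -0.1 -0.1] tilt z [-0.003  0.001 -1.   ]
shift now-axes [ 2.2 -0.8  0.9] turn -0.0017
shift after-turn axes [ 2.2 -0.8  0.9]
```

>>> arm_command(
  deltas=[
    [[0.002,0,0,0,0,0,0.7],[0,0,0,0,0,0,0.85],[0,0,0,0,0,0,1],[0,0,0,0,0,0,1],[0,0,0,0,0,0,1]],
  ],
)

```text
t: 3.02
ee_pos: [532.2, -71.7, 105.6]
tcp_rot: [3.054, 0.732, 0.004]
contact_force: [0.8, -1.0, 6.7]
opening: 0.132
grip_force: 36.5
```

>>> arm_command(
  deltas=[
    [[0,0,0,0,0,0,1],[0,0,-0.01,0,0,0,1],[0,0,-0.02,0,0,0,1],[0,0,-0.025,0,0,0,1],[0,0,0,0,0,0,1]],
  ],
)

```text
t: 3.65
ee_pos: [532.4, -71.7, 161.3]
tcp_rot: [3.053, 0.732, 0.006]
contact_force: [-0.1, 0.0, -0.1]
opening: 0.13
grip_force: 35.7
```

```bash
python3 - <<'E'
from h import *
go([520,-357,155],8)
f=ctrl.grab_frame("scene");im=f["color"]
p=proj(f,[529,-71,130]);u,v=p.astype(int);c=im[v-60:v+60,u-80:u+80]
cv2.imwrite("pics/s2.png",cv2.resize(c,(600,450),interpolation=cv2.INTER_CUBIC))
E
```

```text
t 3.65 pos [532.4 -71.7 161.3] ang 26.98 open 0.13 F [-0.1  0.  -0.1] tilt z [ 0.004 -0.001 -1.   ]
shift now-axes [-140.5  248.6    6.5] turn 0.3313
shift after-turn axes [-52.  280.8   6.3]
```

View pics/s2.png

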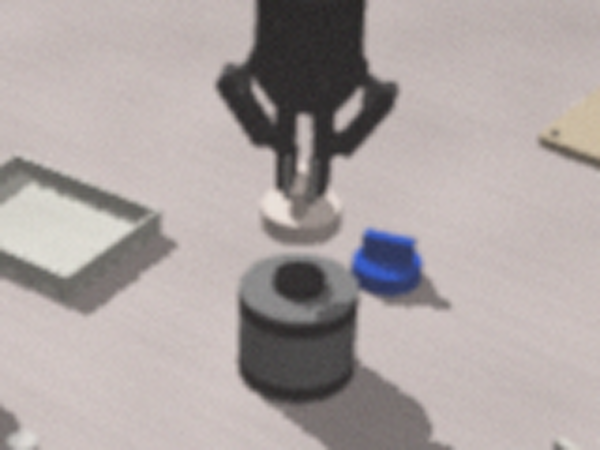

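The cap is lifted clear, held level at crop (300,210), and the canister still stands with its black neck showing at (300,280).

>>> arm_command(
  deltas=[
    [[-0.012,0.022,0,0,0,0,1],[-0.02,0.036,0,0,0,0,1],[-0.022,0.038,0,0,0,0,1],[-0.022,0.038,0,0,0,0,1],[-0.022,0.038,0,0,0,0,1]],
  ],
)

```text
t: 4.32
ee_pos: [520.3, -269.7, 157.4]
tcp_rot: [-3.053, -0.732, 0.003]
contact_force: [1.4, 0.5, -0.1]
opening: 0.132
grip_force: 35.7
```

>>> arm_command(
  deltas=[
    [[-0.02,0.036,0,0,0,0,1],[-0.014,0.025,0.01,0,0,0,1],[-0.0085,0.0155,0.02,0,0,0,1],[0,0,0.03,0,0,0,1],[0,0,0.03,0,0,0,1]],
  ],
)

```text
t: 4.95
ee_pos: [517.3, -355.5, 66.3]
tcp_rot: [-3.052, -0.732, 0.002]
contact_force: [-0.3, 0.6, -0.6]
opening: 0.132
grip_force: 35.7
```

```bash
python3 - <<'E'
from h import *
go([520,-358,30],27)
E
```

```text
t 4.95 pos [ 517.3 -355.5   66.3] ang 26.98 open 0.132 F [-0.3  0.6 -0.6] tilt z [-0.002  0.002 -1.   ]
shift now-axes [ 1.3  3.6 36.3] turn -0.0004
shift after-turn axes [ 1.3  3.5 36.3]
```

>>> arm_command(
  deltas=[
    [[0,0,0.016,0,0,0,1],[0,0,0.008,0,0,0,1],[0,0,0.004,0,0,0,1],[0,0,0.002,0,0,0,1],[0,0,0,0,0,0,1]],
  ],
)

```text
t: 5.58
ee_pos: [518.9, -357.0, 40.1]
tcp_rot: [3.054, 0.733, 0.001]
contact_force: [0.6, -0.1, -0.5]
opening: 0.131
grip_force: 35.7
```

>>> arm_command(
  deltas=[
    [[0,0,0.005,0,0,0,1],[0,0,0.003,0,0,0,1],[0,0,0.002,0,0,0,1],[0,0,0,0,0,0,1]],
  ],
)

```text
t: 6.08
ee_pos: [518.2, -356.5, 29.7]
tcp_rot: [-3.055, -0.733, 0.001]
contact_force: [-1.3, 1.6, 3.4]
opening: 0.132
grip_force: 36.1
```

Contact at 29.7 mm, as predicted. Releasing now, then rising.

>>> arm_command(
  deltas=[
    [[0,0,0,0,0,0,0.7],[0,0,0,0,0,0,0.5],[0,0,0,0,0,0,0.5],[0,0,-0.02,0,0,0,0.5],[0,0,-0.04,0,0,0,0.5]],
  ],
)

```text
t: 6.7
ee_pos: [516.8, -355.2, 87.6]
tcp_rot: [-3.051, -0.732, 0.005]
contact_force: [0.5, -0.1, -1.3]
opening: 0.502
grip_force: 0.0
```

>>> arm_command(
  deltas=[
    [[0,0,-0.05,0,0,0,0.5],[0,0,-0.03,0,0,0,0.5],[0,0,0,0,0,0,0.5]],
  ],
)

```text
t: 7.08
ee_pos: [520.4, -358.2, 172.8]
tcp_rot: [3.049, 0.731, 0.006]
contact_force: [-0.1, -1.0, 0.3]
opening: 0.501
grip_force: 0.0
```

```bash
python3 - <<'E'
from h import *
import pickle
f=ctrl.grab_frame("scene");im=f["color"]
x=proj(f,[520,-357,20]).astype(int);print(x)
y=proj(f,[529,-71,40]).astype(int);print(y)
c=im[max(0,x[1]-60):x[1]+100,x[0]-60:x[0]+140]
cv2.imwrite("pics/s3.png",cv2.resize(c,None,fx=3.7,fy=3.7,interpolation=cv2.INTER_CUBIC))
f=ctrl.grab_frame("top");pickle.dump(f,open("f1.pkl","wb"));I=f["color"].astype(int)
# neck: darkest blob near the canister
u,v=proj(f,[529,-71,90]).astype(int)
m=np.zeros(I.shape[:2],np.uint8); m[v-12:v+13,u-12:u+13]=1
for th in(45,55,65):
    mm=(m&(I.max(2)<th)).astype(np.uint8); n,l,st,ce=cv2.connectedComponentsWithStats(mm)
    if n>1:
        k=1+st[1:,4].argmax(); print(th,st[k],ce[k],cast(f,*ce[k],90).round(1))
go([529,-71,150],101.5)
E
```

```text
[209 185]
[276 214]
45 [231 206  12  12 106] [236.44339623 211.39622642] [530.8 -69.4  90. ]
55 [230 206  14  12 124] [236.35483871 211.37096774] [530.8 -69.2  90. ]
65 [230 205  14  13 145] [236.37241379 211.12413793] [531.6 -69.2  90. ]
t 7.175 pos [ 518.2 -356.4  168.8] ang 26.97 open 0.499 F [ 0.4  0.2 -1.2] tilt z [-0.  0. -1.]
shift now-axes [ 139.1 -249.4   18.9] turn -1.3007
shift after-turn axes [277.5  67.5  18.8]
```

View pics/s3.png

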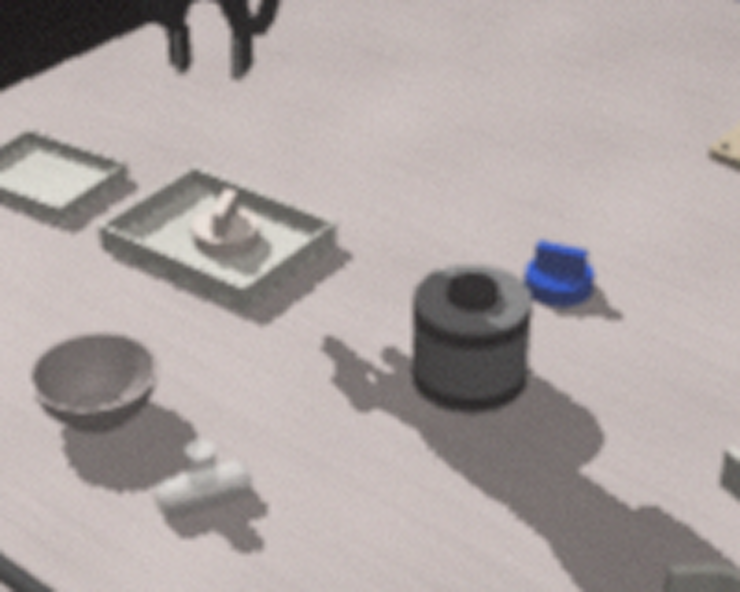

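The cap lies flat in the larger tray (crop (225,225)). The canister stands in place with the bystanders untouched, and its neck centre measures about (530,-70). Next I turn the gripper and stage behind the canister, to cradle it between the half-open fingers and push.

>>> arm_command(
  deltas=[
    [[0,0,0,0,0,-0.178,0.5],[0,0,0,0,0,-0.178,0.5],[0,0,0,0,0,-0.178,0.5],[0,0,0,0,0,-0.178,0.5],[0,0,0,0,0,-0.178,0.5]],
  ],
)

```text
t: 7.8
ee_pos: [517.0, -355.5, 166.4]
tcp_rot: [-2.433, -1.981, 0.001]
contact_force: [0.5, -0.1, -0.5]
opening: 0.501
grip_force: 0.0
```

>>> arm_command(
  deltas=[
    [[0.04,-0.0095,0.01,0,0,0,0.5],[0.042,-0.0095,0.01,0,0,0,0.5],[0.042,-0.0095,0.01,0,0,0,0.5],[0.042,-0.0095,0.01,0,0,0,0.5],[0.042,-0.0095,0.01,0,0,0,0.5]],
  ],
)

```text
t: 8.43
ee_pos: [513.4, -141.2, 116.6]
tcp_rot: [-2.439, -1.974, 0.003]
contact_force: [0.2, 0.3, 0.2]
opening: 0.503
grip_force: 0.0
```

>>> arm_command(
  deltas=[
    [[0,0,0,0,0,0,0.5],[0,0,0,0,0,0,0.5]],
  ],
)

```text
t: 8.68
ee_pos: [514.5, -143.1, 118.0]
tcp_rot: [-2.44, -1.976, 0.002]
contact_force: [0.7, -0.4, -0.3]
opening: 0.502
grip_force: 0.0
```

```bash
python3 - <<'E'
from h import *
go([514,-143,26],78)
E
```

```text
t 8.675 pos [ 514.5 -143.1  118. ] ang 77.99 open 0.502 F [ 0.7 -0.4 -0.3] tilt z [-0.002  0.    -1.   ]
shift now-axes [ 0.  -0.4 92. ] turn -0.0002
shift after-turn axes [-0.  -0.6 92. ]
```

>>> arm_command(
  deltas=[
    [[0,0,0.03,0,0,0,0.5],[0,0,0.03,0,0,0,0.5],[0,0,0.02,0,0,0,0.5],[0,0,0.01,0,0,0,0.5],[0,0,0,0,0,0,0.5]],
  ],
)

```text
t: 9.3
ee_pos: [515.0, -143.9, 28.7]
tcp_rot: [-2.442, -1.974, 0.001]
contact_force: [0.6, -0.7, 0.0]
opening: 0.497
grip_force: 0.0
```

>>> arm_command(
  deltas=[
    [[0.01,0,0,0,0,0,0.5],[0.008,0,0,0,0,0,0.5],[0.006,0,0,0,0,0,0.5],[0.006,0,0,0,0,0,0.5],[0.006,0,0,0,0,0,0.5]],
  ],
)

```text
t: 9.93
ee_pos: [523.7, -109.4, 30.4]
tcp_rot: [2.439, 1.973, -0.003]
contact_force: [-2.0, -6.2, 2.4]
opening: 0.503
grip_force: 0.3
```

```bash
cat > neck.py <<'E'
from h import *
def neck(guess,pic=None):
    f=ctrl.grab_frame("top");I=f["color"].astype(int)
    u,v=proj(f,[*guess,90]).astype(int)
    m=np.zeros(I.shape[:2],np.uint8); m[v-12:v+13,u-12:u+13]=1
    mm=(m&(I.max(2)<55)).astype(np.uint8); n,l,st,ce=cv2.connectedComponentsWithStats(mm)
    for k in range(1,n):
        if st[k,4]>20: print("dark",st[k],cast(f,*ce[k],90).round(1))
    if pic: cv2.imwrite(pic,cv2.resize(f["color"][150:260,90:270],(800,489),interpolation=cv2.INTER_CUBIC))
E
python3 - <<'E'
from neck import *
go([530,-70,26],78); neck((531,-65),"pics/t2.png")
E
```

```text
t 9.925 pos [ 523.7 -109.4   30.4] ang 77.95 open 0.503 F [-2.  -6.2  2.4] tilt z [ 0.001 -0.005 -1.   ]
shift now-axes [39.8 -2.1  4.2] turn -0.0009
shift after-turn axes [39.8 -2.1  4.4]
```

View pics/t2.png

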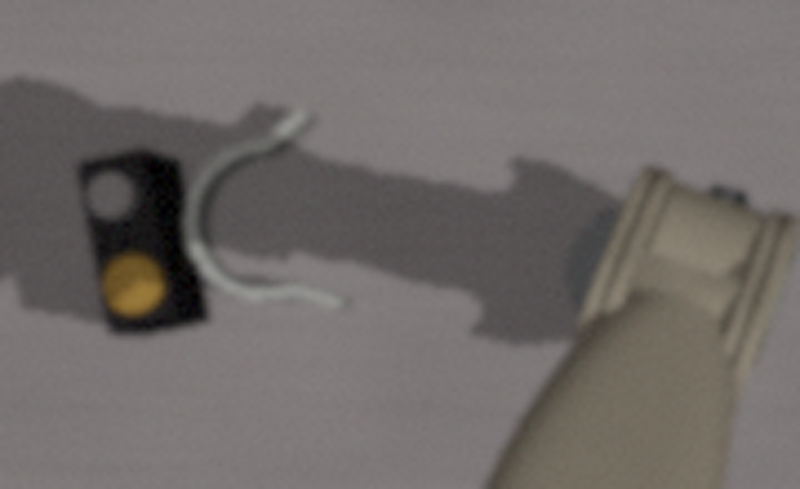

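The arm now hides the canister in the top view, except for a sliver at (585,260). The dock ring (200–350, 110–310) is untouched and the way to it is clear. The 6 N force shows that the cradle is in contact, so I start leg 1.

>>> arm_command(
  deltas=[
    [[0.01,0.0016,0.001,0,0,0,0.5],[0.014,0.0023,0.001,0,0,0,0.5],[0.014,0.0023,0.001,0,0,0,0.5],[0.014,0.0023,0.001,0,0,0,0.5],[0.014,0.0023,0,0,0,0,0.5]],
  ],
)

```text
t: 10.6
ee_pos: [547.4, -46.8, 26.1]
tcp_rot: [2.44, 1.974, -0.004]
contact_force: [-2.4, -6.0, 3.6]
opening: 0.502
grip_force: 0.0
```

>>> arm_command(
  deltas=[
    [[0.014,0.0023,0,0,0,0,0.5],[0.014,0.0023,0,0,0,0,0.5],[0.014,0.0023,0,0,0,0,0.5],[0.014,0.0023,0,0,0,0,0.5],[0.014,0.0023,0,0,0,0,0.5]],
  ],
)

```text
t: 11.22
ee_pos: [572.7, 19.3, 25.9]
tcp_rot: [2.441, 1.974, -0.005]
contact_force: [-2.5, -7.2, 3.3]
opening: 0.498
grip_force: 0.0
```

```bash
python3 - <<'E'
from h import *
n=np.array([np.cos(np.radians(101.5)),np.sin(np.radians(101.5))]);D=np.array([567,204.])
a=np.radians(86); P=D-110*n-52*np.array([np.cos(a),np.sin(a)])
go([*P,27],86)
f=ctrl.grab_frame("scene");cv2.imwrite("pics/s4.png",cv2.resize(f["color"][170:320,220:420],(800,600),interpolation=cv2.INTER_CUBIC))
E
```

```text
t 11.225 pos [572.7  19.3  25.9] ang 77.93 open 0.498 F [-2.5 -7.2  3.3] tilt z [-0.001 -0.004 -1.   ]
shift now-axes [27.1  7.1 -1.2] turn -0.1408
shift after-turn axes [25.8 10.9 -1.1]
```

View pics/s4.png

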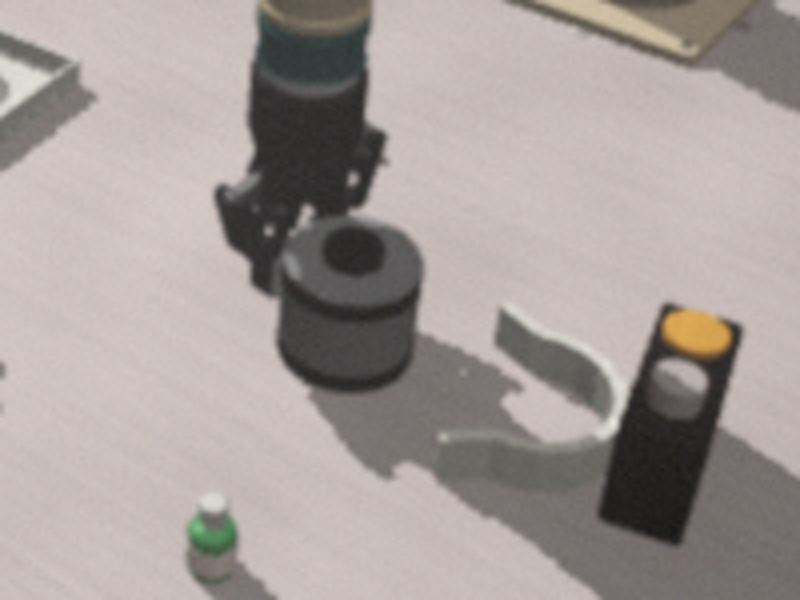

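The canister stands in the cradle, with its neck top at crop (353,250). The dock mouth is ahead with tips at (500,308) and (440,436), and the vial at (213,540) is well clear. I cast these points to get the offsets.

```bash
python3 - <<'E'
from h import *
import pickle
f=pickle.load(open("f0.pkl","rb"))["scene"]
c=lambda u,v,z:cast(f,220+u/4-.5,170+v/4-.5,z)[:2].round(1)
s=ctrl.get_state();p=s["ee_pos"][:2]
N=c(353,250,90);a=np.radians(77.9);x=np.array([np.cos(a),np.sin(a)]);y=np.array([np.sin(a),-np.cos(a)])
print("neck",N,"d",(N-p)@x,(N-p)@y)
T=[c(500,308,35),c(440,436,35)];print("tips",T,np.linalg.norm(T[0]-T[1]))
d=T[1]-T[0];n=np.array([d[1],-d[0]])/np.linalg.norm(d);n*=np.sign(n[1]);print(n,np.degrees(np.arctan2(n[1],n[0])),(T[0]+T[1])/2+43*n)
print("ring back outer",c(632,392,35))
E
```

```text
neck [591.5  73.5] d 54.82869431256024 6.60774857227858
tips [array([520.6, 148.7]), array([648.5, 179.5])] 131.55626172858513
[-0.23412036  0.97220762] 103.53977697809988 [574.48282431 205.90492762]
ring back outer [538.  252.3]
```

```bash
cat > plan.py <<'E'
from h import *
th=np.radians(102);n=np.array([np.cos(th),np.sin(th)]);r=np.array([n[1],-n[0]])
K=14;D=np.zeros(2)
al=np.linspace(-134,-50,K+1);la=np.interp(range(K+1),[0,9],[-10.7,0]);an=np.radians(np.interp(range(K+1),[0,11],[78,102]))
X=lambda a:np.array([np.cos(a),np.sin(a)]);Y=lambda a:np.array([np.sin(a),-np.cos(a)])
T=[al[i]*n+la[i]*r-52*X(an[i]) for i in range(K+1)]
for i in range(K):
    s=T[i+1]-T[i];print(np.round([s@X(an[i]),s@Y(an[i])],1),round(an[i]-an[i+1],3))
E
python3 plan.py
```

```text
[6.  0.6] -0.038
[6.  0.9] -0.038
[6.1 1.1] -0.038
[6.1 1.3] -0.038
[6.1 1.5] -0.038
[6.2 1.8] -0.038
[6.2 2. ] -0.038
[6.1 2.2] -0.038
[6.1 2.5] -0.038
[6.  1.5] -0.038
[6.  1.8] -0.038
[6. 0.] 0.0
[6. 0.] 0.0
[ 6. -0.] 0.0
```

>>> arm_command(
  deltas=[
    [[0.006,0.0006,0,0,0,-0.038,0.5],[0.006,0.0009,0,0,0,-0.038,0.5],[0.006,0.0011,0,0,0,-0.038,0.5],[0.006,0.0013,0,0,0,-0.038,0.5],[0.006,0.0015,0,0,0,-0.038,0.5]],
  ],
)

```text
t: 11.9
ee_pos: [584.1, 48.3, 26.3]
tcp_rot: [2.24, 2.197, 0.001]
contact_force: [2.1, -4.4, 1.9]
opening: 0.503
grip_force: 0.0
```

>>> arm_command(
  deltas=[
    [[0.006,0.0018,0,0,0,-0.038,0.5],[0.006,0.002,0,0,0,-0.038,0.5],[0.006,0.0022,0,0,0,-0.038,0.5],[0.006,0.0025,0,0,0,-0.038,0.5],[0.006,0.0015,0,0,0,-0.038,0.5]],
  ],
)

```text
t: 12.52
ee_pos: [592.8, 78.9, 26.4]
tcp_rot: [2.021, 2.399, 0.001]
contact_force: [3.1, -4.1, 2.0]
opening: 0.502
grip_force: 0.0
```

```bash
python3 - <<'E'
from h import *
th=np.radians(102);x=np.array([np.cos(th),np.sin(th)])
go([*(np.array([568,204.5])-52*x),26],102)
f=ctrl.grab_frame("scene");cv2.imwrite("pics/s5.png",cv2.resize(f["color"][170:320,220:420],(800,600),interpolation=cv2.INTER_CUBIC))
E
```

```text
t 12.525 pos [592.8  78.9  26.4] ang 99.77 open 0.502 F [ 3.1 -4.1  2. ] tilt z [ 0.004 -0.002 -1.   ]
shift now-axes [76.1 -1.1  0.2] turn -0.0389
shift after-turn axes [76.1  1.9  0.4]
```

>>> arm_command(
  deltas=[
    [[0.006,0.0018,0,0,0,-0.038,0.5],[0.007,0,0,0,0,0,0.5],[0.007,0,0,0,0,0,0.5],[0.007,0,0,0,0,0,0.5],[0.007,0,0,0,0,0,0.5]],
  ],
)

```text
t: 13.2
ee_pos: [586.6, 112.4, 26.0]
tcp_rot: [1.978, 2.437, -0.001]
contact_force: [1.6, -5.1, 3.0]
opening: 0.5
grip_force: 0.0
```

>>> arm_command(
  deltas=[
    [[0.006,0,0,0,0,0,0.5],[0.006,0,0,0,0,0,0.5],[0.006,0,0,0,0,0,0.5],[0.005,0,0,0,0,0,0.5]],
  ],
)

```text
t: 13.7
ee_pos: [581.6, 134.9, 26.0]
tcp_rot: [1.978, 2.437, -0.001]
contact_force: [1.0, -6.2, 3.2]
opening: 0.506
grip_force: 0.0
```

```bash
python3 - <<'E'
from h import *
th=np.radians(102);x=np.array([np.cos(th),np.sin(th)])
go([*(np.array([568,204.5])-52*x),26],102)
E
```

```text
t 13.7 pos [581.6 134.9  26. ] ang 101.88 open 0.506 F [ 1.  -6.2  3.2] tilt z [ 0.002 -0.003 -1.   ]
shift now-axes [18.9  1.1 -0.1] turn -0.0021
shift after-turn axes [18.9  1.1 -0. ]
```

>>> arm_command(
  deltas=[
    [[0.004,0,0,0,0,0,0.5],[0.004,0,0,0,0,0,0.5],[0.003,0,0,0,0,0,0.5],[0.002,0,0,0,0,0,0.5]],
  ],
)

```text
t: 14.2
ee_pos: [579.0, 147.5, 26.0]
tcp_rot: [1.978, 2.437, -0.001]
contact_force: [2.2, -7.1, 2.1]
opening: 0.499
grip_force: 0.0
```

>>> arm_command(
  deltas=[
    [[0.002,0,0,0,0,0,0.5],[0.002,0,0,0,0,0,0.5]],
  ],
)

```text
t: 14.45
ee_pos: [578.2, 151.3, 26.0]
tcp_rot: [1.978, 2.437, -0.001]
contact_force: [0.9, -5.7, 3.3]
opening: 0.504
grip_force: 0.0
```

>>> arm_command(
  deltas=[
    [[0.002,0,0,0,0,0,0.5],[0,0,0,0,0,0,0.5]],
  ],
)

```text
t: 14.7
ee_pos: [578.1, 153.1, 26.1]
tcp_rot: [1.977, 2.436, -0.001]
contact_force: [1.7, -7.3, 2.6]
opening: 0.498
grip_force: 0.0
```

>>> arm_command(
  deltas=[
    [[0.002,0,0,0,0,0,0.5],[0,0,0,0,0,0,0.5]],
  ],
)

```text
t: 14.95
ee_pos: [578.4, 153.9, 26.6]
tcp_rot: [1.976, 2.434, -0.003]
contact_force: [2.4, -9.2, 4.3]
opening: 0.501
grip_force: 0.1
```

>>> arm_command(
  deltas=[
    [[0.002,0,0,0,0,0,0.5],[0,0,0,0,0,0,0.5]],
  ],
)

```text
t: 15.2
ee_pos: [578.7, 154.5, 26.9]
tcp_rot: [1.975, 2.431, -0.006]
contact_force: [3.1, -13.9, 5.8]
opening: 0.5
grip_force: 0.8
```

>>> arm_command(
  deltas=[
    [[0.0015,0,0,0,0,0,0.5],[0,0,0,0,0,0,0.5]],
  ],
)

```text
t: 15.45
ee_pos: [578.9, 154.7, 27.2]
tcp_rot: [1.974, 2.429, -0.008]
contact_force: [2.9, -17.7, 6.5]
opening: 0.5
grip_force: 1.4
```

>>> arm_command(
  deltas=[
    [[0.002,0,0,0,0,0,0.5],[0.001,0,0,0,0,0,0.5],[0,0,0,0,0,0,0.5]],
  ],
)

```text
t: 15.82
ee_pos: [579.2, 154.9, 27.6]
tcp_rot: [1.972, 2.423, -0.014]
contact_force: [4.1, -24.2, 8.7]
opening: 0.498
grip_force: 2.5
```

>>> arm_command(
  deltas=[
    [[-0.008,0,0,0,0,0,0.5],[-0.015,0,0,0,0,0,0.5],[-0.03,0,0,0,0,0,0.5],[-0.03,0,-0.02,0,0,0,0.5],[-0.03,0,-0.05,0,0,0,0.5]],
  ],
)

```text
t: 16.45
ee_pos: [594.8, 51.9, 92.5]
tcp_rot: [-1.973, -2.435, 0.006]
contact_force: [1.7, 0.2, -0.2]
opening: 0.498
grip_force: 0.0
```

>>> arm_command(
  deltas=[
    [[-0.06,0,-0.05,0,0,0,0.5],[-0.06,0,-0.02,0,0,0,0.5],[-0.06,0,0,0,0,0,0.5],[0,0,0,0,0,0,0.5]],
  ],
)

```text
t: 16.95
ee_pos: [633.8, -115.2, 155.1]
tcp_rot: [1.984, 2.435, 0.001]
contact_force: [0.3, 0.6, -0.5]
opening: 0.497
grip_force: 0.0
```

```bash
python3 - <<'E'
from neck import *
go([0,0,0],102); neck((568,206))
t=ctrl.grab_frame("top");s=ctrl.grab_frame("scene")
a=cv2.resize(t["color"][165:230,100:175],(460,400),interpolation=cv2.INTER_CUBIC)
b=cv2.resize(s["color"][230:310,310:376],(330,400),interpolation=cv2.INTER_CUBIC)
cv2.imwrite("pics/end.png",np.hstack([a,b]))
E
```

```text
t 16.95 pos [ 633.8 -115.2  155.1] ang 101.64 open 0.497 F [ 0.3  0.6 -0.5] tilt z [ 0.001  0.    -1.   ]
shift now-axes [ 240.7 -597.7  154.4] turn -0.0062
shift after-turn axes [ 244.4 -596.   155.1]
dark [138 193  14  12 124] [565.7 206.2  90. ]
```

View pics/end.png

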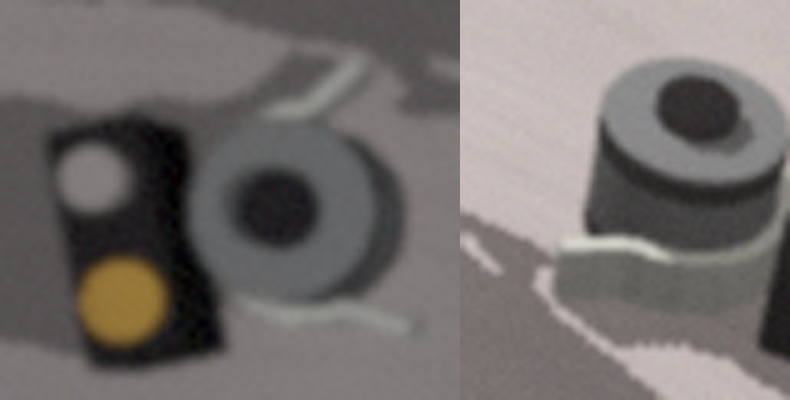

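The canister stands inside the ring against its back: the neck measures (565.7,206.2), which matches the dock centre estimate of about (567,206), and the push ended on a hard stop. Nothing is touching it now, so I hand the job in.

```bash
python3 -c "
from station import ctrl
print(ctrl.job_done())"
```

```text
the job is handed in; nothing more can be done
None
```

The white cap is in the larger tray, the canister was slid standing into the dock until it stopped hard against the back of the ring, and the job is handed in at about 17 s; I never moved near the vial, connector or bowl.

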